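# Find the lens cell that has its glass and show it over the light plate

### The arm

A 6-joint arm with a two-finger parallel gripper is mounted at the origin on a cart in front of the work surface, level with it; the furniture and walls round the work are solid. World frame = base frame: x ahead of the robot, y to its left, z up, the work surface at z = 0. Lengths are in mm, angles in rad, forces in N, time in s.
With the tool pointing down it reaches from about 400 to 925 mm from the base axis. Payload 12.5 kg.
Tool frame: the origin (TCP) lies on the front face of the gripper's body, between the roots of the fingers; the fingertips stand 78 mm ahead of it and the grasp point (between the pads) lies 59 mm ahead of it (env.nose_length is the distance from the TCP to the fingertips, in mm); z points along the fingers, y is the line along which they close (so a half turn about z gives the same grasp; the last joint's range is limited). The gripper opens to 95 mm and grips with 3 to 60 N. Pads are 20 mm wide; open, the fingers measure 119 mm over their backs; the gripper's body (75 mm by 180 mm) begins 59 mm behind the grasp point.
Start: joints at [-1.429, 0.491, 1.559, -0, 1.092, -0.106], TCP at [153.316, -605.914, 292.261] pointing down, gripper open.
Joint ranges: [-3.1, 3.1], [-0.84, 2.19], [0.05, 2.79], [-1.13, 4.28], [0.06, 2.93], [-2.69, 2.69]. Speed limits (rad/s): [2.22, 2.22, 2.79, 3.14, 3.14, 3.14].

### API

Orientations are given as [roll, pitch, yaw] about the fixed x, y, z axes, in that order (R = Rz(yaw) Ry(pitch) Rx(roll)).
In Python, from cell import env gives the robot as it stands.
- The arm moves only by the tool jog_arm, never from a script. Its argument "motion" is a list of rows, each a list of 7 numbers: the turn, a rotation vector about the tool's x, y, z in degrees, then the shift along the tool's x, y, z in mm, then the finger opening in mm, from 0 to 95.1. In form: [[wx, wy, wz, x, y, z, hand], ...]. A call has 1 to 10 rows; each row shifts and turns the commanded pose from where the row before left it, along the tool's axes as they then stand; what a row does not reach is not made up. A row lasts 1/8 s, in which the tool goes at most 62.5 mm and 10.7 degrees, less where a joint would pass 70% of its speed; a pose out of reach is approached as far as the arm can. A call is refused whole if a number of a shift passes 62.5 or a number of a turn 10.7, either way. A call with a gripper value outside its range is refused whole. The fingers move at their own pace and stop on an object; the grip force is fixed at half the most. Time passes only in rows, so rows that do not move let the fingers close. It gives the time, the measured TCP pose, the force, the opening and the grip force at its end, in the units of the state.
- env.state(): the state, without advancing time (a new reading comes with each control period).
- env.read_camera(name): name is "scene" or "top" or "wrist"; returns a dict with "color" (400x640x3 uint8, red, green, blue), "z_map" (400x640 float32, mm along the optical axis (not along the pixel's ray), 0 where there is no reading), "camera_matrix" (3x3 intrinsics, pixels), "world_to_cam" (4x4, takes a point from world to camera coordinates). Camera axes: x right, y up, looking along -z (the intrinsics and any distortion apply to the point x, -y, -z); pixel columns grow to the right and rows downward; lengths in mm; the calibration is good to about 2 mm. A picture is of the moment at which its call begins.
- env.job_done(): hands the job in; it is judged then, once.
Trained networks look in the newest picture that a camera, given by its name, has taken for a name from the list of things; names that differ only in an ending like _2 or _b are one class to them, and where a whole thing is asked for, a point or a joint stands for the part that bears it (a point fixed in the world has none). Each returns a list of dicts, best first, with "score" (0 to 1); they miss things now and then, are a little off and sometimes report something else, mostly with a low value. They report only what shows in the picture. A call takes as long as a camera call. They do not tell look-alikes from the thing itself.
- env.recognise(camera, thing): "location" ([column, row] in pixels, amid what is visible of it).
The state is a dict: "t": time; "joints": joint angles; "qvel": joint speeds; "tau": joint torques, N m; "eef_pos": TCP position; "tcp_rot": TCP orientation; "ft_force": force on the tool from outside, world axes, zero at the start; "moment": the same for the moment, N m; "opening": opening from 0.0 (shut) to 1.0 (fully open); "grip_force": force on a finger pad.
Only numpy, scipy, OpenCV 4.12 (cv2) and the standard library are available. Lean on these libraries where they do the work, as an engineer would, in place of code of your own. Each camera call takes 0.05 s, during which the arm holds its last target. There are 200 camera calls.

### The job

Log the check by swinging the tally counter's advance lever all the way to its stop and letting it spring back. Then heft the two look-alike lens cells in turn: lift the left one clear of the slide tray, by some five centimetres, stand it back in its half of the tray and let go, then lift the right one likewise. Finish holding the heavier cell upright and still over the middle of the light plate, about ten centimetres above it, with the lighter cell standing in its own half of the tray; do not let go at the end, and leave the other things on the bench where they are.

Things in the scene. Friction and masses are not known exactly. Their poses are not given: they have to be found in the camera images.
- counter: bench tally counter, fixed: dark foot 64 x 84 x 6 mm, round aluminium housing 52 mm in diameter up to 38 mm high. Origin: centre of its underside, on the vertical axis about which the advance lever turns; x points away from the robot, y to the left when its yaw is 0 (yaw within 0.35 rad).
- advance_lever (a joint): rad: 0 at rest, 1.2 at the stop, growing counter-clockwise from above. The sprung lever: flat steel arm 39 to 45 mm above the bench with an upright black post, 12 mm in diameter, 45 to 76 mm high, 55 mm from the axis, at angle -2.17 + value from +x in the counter's frame (on its right; it is pushed away from the robot). The spring pushes back at the post with 0.6 N at rest, 3.8 N at the stop.
- lever_tip (a point): centre of the top of the lever's black post, 76 mm above the bench; moves with the lever
- tray: grey slide tray, fixed, 110 x 200 mm, 3 mm thick floor, rim 10 mm high and 4 mm wide, a low rib (8 mm high, 4 mm wide) across the middle that parts it into a left and a right half. Origin: centre of its underside; its long side is its y axis, +y to the left (yaw within 0.3 rad).
- cell_left: sealed lens cell: upright cylinder 42 mm in diameter, 62 mm tall, dark foot, aluminium barrel, ribbed cap as its top 24 mm (grasp there, 42 mm). Origin: centre of its underside. Both look alike: one holds glass, one a light dummy (shifts up to 3 mm inside); one weighs 0.12 to 0.15 kg, the other 0.31 to 0.41 kg, either way round. Starts in the left (+y) half of the tray.
- cell_right: sealed lens cell: upright cylinder 42 mm in diameter, 62 mm tall, dark foot, aluminium barrel, ribbed cap as its top 24 mm (grasp there, 42 mm). Origin: centre of its underside. Both look alike: one holds glass, one a light dummy (shifts up to 3 mm inside); one weighs 0.12 to 0.15 kg, the other 0.31 to 0.41 kg, either way round. Starts in the right (-y) half of the tray.
- light_plate: light plate, fixed: flat square plate 100 x 100 x 12 mm with a white top. Origin: centre of its underside on the bench, z up.
- timer: bystander: white lab timer 60 x 66 x 18 mm, origin centre of its underside
- forceps: bystander: steel forceps 12 x 124 x 8 mm, lying; origin centre of the underside
- tape_roll: bystander: roll of tape 58 mm in diameter, 18 mm high, lying flat; origin centre of the underside
There are look-alikes about, which are no part of the job. Leave any blue look-alike of the cell_right alone.

How it is judged:
By the outcome, as a careful person would: the job done as asked, in the order asked, and still so for the second after the job is handed in, while the arm keeps its last pose, push and grip.
It also fails if it takes over 72 s, if anything falls off the work surface, if the arm or the gripper's body presses on something with over 40 N, if the wrist force passes 120 N, or if a joint passes its speed limit or range.

## Working session

There is one attempt and no reset: what is moved stays moved. The work goes in short steps, Python scripts to look and compute and a tool call to move; the robot and the scene stay as the last step left them, time stands still between calls to the robot, and variables do not carry over. Pictures are saved under pics/ and viewed, at most 10 in all, crops included, and the job is handed in when it is done.

Besides the shell and the picture viewer there is one more tool, called in YAML: its name, and indented under it one key for each argument. jog_arm: Moves the arm, as the interface text tells. Its arguments: {"type":"object","properties":{"motion":{"type":"array"}},"required":["motion"]}

```bash
mkdir -p pics; cat > h.py <<'E'
import numpy as np, cv2
from cell import env
def backproj(im,uv,r=0):
    u,v=uv; K=im["camera_matrix"]; z=float(im["z_map"][int(round(v)),int(round(u))])
    p=np.array([(u-K[0,2])/K[0,0]*z,-(v-K[1,2])/K[1,1]*z,-z,1])
    return (np.linalg.inv(im["world_to_cam"])@p)[:3]
def pts(im):
    K=im["camera_matrix"]; z=im["z_map"]; v,u=np.indices(z.shape)
    P=np.stack([(u-K[0,2])/K[0,0]*z,-(v-K[1,2])/K[1,1]*z,-z,np.ones_like(z)],-1)
    return (P@np.linalg.inv(im["world_to_cam"]).T)[...,:3]
def save(im,n): cv2.imwrite("pics/"+n,cv2.cvtColor(im["color"],cv2.COLOR_RGB2BGR))
E
python3 - <<'E'
from h import *
np.set_printoptions(precision=1,suppress=True)
for c in ["top","scene"]:
    im=env.read_camera(c); save(im,c+"1.png")
    print(c)
    for t in ["counter","advance_lever","lever_tip","tray","cell_left","cell_right","light_plate","timer","forceps","tape_roll"]:
        for d in env.recognise(c,t)[:4]: print(t,round(d["score"],2),np.array(d["location"]),backproj(im,d["location"]))
s=env.state(); print(s)
E
```

```text
top
counter 0.93 [236.7 210.6] [458.  240.   45.8]
advance_lever 0.61 [240.8 217.6] [435.5 226.4  42.6]
tray 0.75 [408.7 208.9] [ 472.9 -325.9    7.7]
cell_left 0.52 [392.5 207.7] [ 469.  -263.7   64.1]
cell_left 0.4 [422.2 214.4] [ 448.5 -358.4   61.3]
cell_right 0.67 [361.2 216. ] [ 442.  -164.    59.8]
cell_right 0.55 [419.5 215.2] [ 445.5 -349.1   64.6]
cell_right 0.44 [364.2 188.7] [ 533.9 -175.4   42.4]
light_plate 0.84 [302.8 221.7] [425.9  25.5  20.3]
timer 0.8 [455.7 183.8] [ 557.8 -482.9   13.6]
forceps 0.65 [475.4 231.4] [ 400.4 -545.9    0.2]
forceps 0.56 [421.5 216.5] [ 441.  -354.4   68.6]
tape_roll 0.69 [176.2 216.7] [439.9 449.2  12.8]
scene
tray 0.68 [357.7 240.7] [ 467.3 -284.     6.4]
cell_left 0.62 [292.7 220.3] [413.5   1.   16.4]
cell_left 0.58 [356.2 230.5] [ 457.3 -278.8   60.9]
cell_right 0.61 [347.1 215.5] [ 537.6 -188.1   49.9]
cell_right 0.54 [327.2 224.8] [ 426.9 -162.4   56.1]
light_plate 0.86 [297.3 219.4] [438.8  -4.1   8.8]
tape_roll 0.62 [224.5 188.6] [426.3 405.9  16.9]
{'t': 1.1, 'joints': array([-1.4,  0.5,  1.6, -0. ,  1.1, -0.1]), 'qvel': array([-0.,  0.,  0., -0., -0.,  0.]), 'tau': array([ -0. , -61.2, -25.8,   0.1,   0. ,   0. ]), 'eef_pos': array([ 153.3, -605.9,  292.3]), 'tcp_rot': array([3.1, 0. , 0.2]), 'ft_force': array([0.2, 0.3, 0.4]), 'moment': array([-0., -0., -0.]), 'grip_force': 0.0, 'opening': 1.0017282213000502}
```

```bash
python3 - <<'E'
import cv2
a=cv2.imread("pics/top1.png")[150:270,150:510]
cv2.imwrite("pics/topc.png",cv2.resize(a,(792,264),interpolation=cv2.INTER_CUBIC))
E
```

```text
(no output)
```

View pics/topc.png

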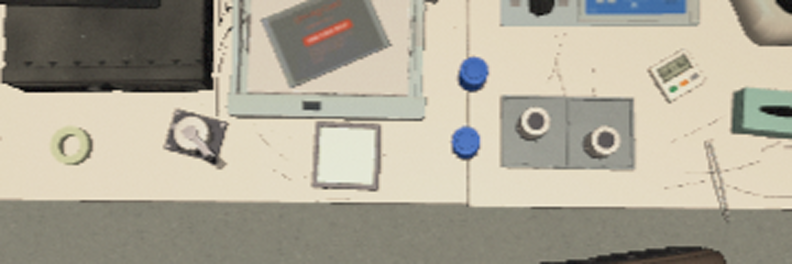

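View pics/scene1.png

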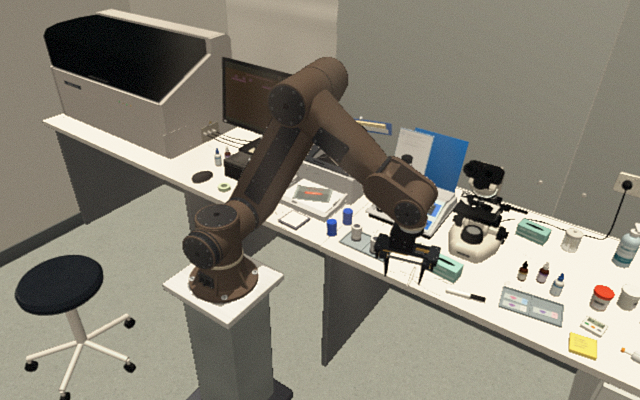

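The top crop (scale 2.2, offset 150,150) shows the counter at (194,134), with its lever pointing to (222,163). The plate is at (347,156). The tray is at (567,132) with cells at (535,123) and (603,142). The blue look-alikes at (473,73) and (466,142) are to be left alone.

```bash
cat >> h.py <<'E'
def ray(im,uv,h):
    K=im["camera_matrix"]; T=np.linalg.inv(im["world_to_cam"])
    d=T[:3,:3]@np.array([(uv[0]-K[0,2])/K[0,0],-(uv[1]-K[1,2])/K[1,1],-1]); o=T[:3,3]
    return o+d*(h-o[2])/d[2]
E
python3 - <<'E'
from h import *
np.set_printoptions(precision=1,suppress=True)
im=env.read_camera("top"); P=pts(im)
for n,c,h in [("counter",(191,134),38),("post",(220,162),76),("plate",(347,156),12),("cl",(535,123),62),("cr",(603,142),62),("tray",(567,132),8)]:
    print(n,ray(im,(c[0]/2.2+149.8,c[1]/2.2+149.8),h))
m=(P[...,1]>-60)&(P[...,1]<330)&(P[...,0]>380)&(P[...,0]<640)&(P[...,2]>0)
for y0 in range(-60,330,60):
    print(y0,[ (x0,round(float(np.percentile(P[...,2][m&(abs(P[...,1]-y0-30)<30)&(abs(P[...,0]-x0-20)<20)],95)))) for x0 in range(380,640,40)])
s=env.state(); print(s["tcp_rot"],s["joints"])
E
```

```text
counter [458.6 242.   38. ]
post [413.6 190.   76. ]
plate [430.2  10.3  12. ]
cl [ 475.7 -265.7   62. ]
cr [ 448.7 -363.6   62. ]
tray [ 469.8 -321.9    8. ]
-60 [(380, 17), (420, 18), (460, 42), (500, 41), (540, 34), (580, 37), (620, 35)]
0 [(380, 17), (420, 18), (460, 40), (500, 42), (540, 35), (580, 39), (620, 39)]
60 [(380, 11), (420, 10), (460, 41), (500, 41), (540, 36), (580, 38), (620, 39)]
120 [(380, 5), (420, 6), (460, 40), (500, 42), (540, 35), (580, 40), (620, 44)]
180 [(380, 68), (420, 49), (460, 41), (500, 95), (540, 97), (580, 97), (620, 97)]
240 [(380, 6), (420, 45), (460, 46), (500, 98), (540, 100), (580, 98), (620, 101)]
300 [(380, 5), (420, 5), (460, 5), (500, 98), (540, 98), (580, 99), (620, 105)]
[3.1 0.  0.2] [-1.4  0.5  1.6 -0.   1.1 -0.1]
```

jog_arm:
  motion:
    - [0,0,0,50,-25,0,0]
    - [0,0,0,50,-25,0,0]
    - [0,0,0,50,-25,0,0]
    - [0,0,0,50,-25,0,0]
    - [0,0,0,50,-25,0,0]
    - [0,0,0,30,-50,0,0]
    - [0,0,0,0,-50,0,0]

```text
t: 2.02
eef_pos: [370.6, -317.2, 292.0]
tcp_rot: [3.141, -0.0, 0.25]
ft_force: [0.1, -0.8, -0.2]
opening: 0.321
grip_force: 0.0
```

jog_arm:
  motion:
    - [0,0,0,40,-40,0,0]
    - [0,0,0,40,-40,0,0]
    - [0,0,0,10,-45,0,0]
    - [0,0,0,10,-45,0,0]
    - [0,0,0,10,-45,0,0]
    - [0,0,0,10,-45,0,0]
    - [0,0,0,10,-45,0,0]
    - [0,0,0,10,-45,0,0]
    - [0,0,0,0,-40,0,0]
    - [0,0,0,0,-40,0,0]

```text
t: 3.28
eef_pos: [399.4, 133.4, 292.4]
tcp_rot: [3.141, -0.0, 0.248]
ft_force: [0.3, 0.6, -0.8]
opening: 0.004
grip_force: 0.0
```

```bash
python3 - <<'E'
from h import *
np.set_printoptions(precision=1,suppress=True)
im=env.read_camera("wrist"); save(im,"w1.png")
for t in ["counter","advance_lever","lever_tip","light_plate"]:
    for d in env.recognise("wrist",t)[:3]: print(t,round(d["score"],2),np.array(d["location"]),backproj(im,d["location"]))
s=env.state(); print(s["eef_pos"],np.round(s["tcp_rot"],3),s["joints"])
E
```

```text
counter 0.93 [247.  111.6] [460.5 232.2  42.2]
advance_lever 0.92 [248.4 123.8] [447.5 227.6  44.9]
lever_tip 0.87 [245.6 126. ] [444.1 230.5  44.1]
lever_tip 0.64 [618.2 192.6] [ 479.2 -246.8   39.9]
light_plate 0.82 [413.1 169.1] [440.7   8.9  13.7]
[399.9 131.9 292.3] [ 3.1 -0.   0.2] [ 0.2  0.2  2.  -0.   0.9  1.5]
```

View pics/w1.png

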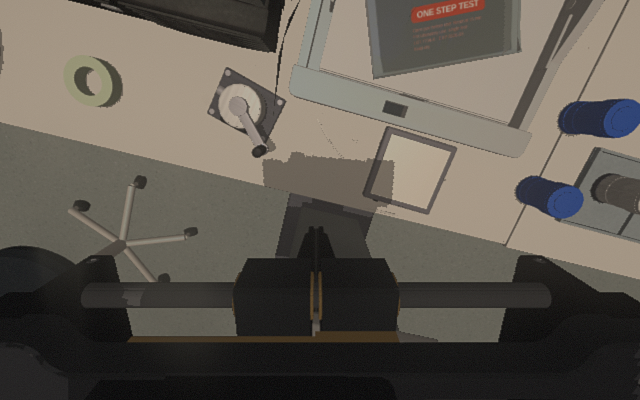

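The wrist view shows the counter hub at about (239,106), the post top at about (259,151), and the plate corners at about (389,128), (457,149), (429,213) and (366,194). The blue cells are at (600,117) and (550,197).

```bash
python3 - <<'E'
from h import *
np.set_printoptions(precision=1,suppress=True)
im=env.read_camera("wrist"); 
a=cv2.resize(im["color"][60:180,180:320],(700,600),interpolation=cv2.INTER_CUBIC); cv2.imwrite("pics/w1c.png",a[...,::-1])
print("hub",ray(im,(239,106),45),"foot",ray(im,(246,107),6),"post",ray(im,(259,151),76))
P=pts(im); m=(P[...,2]>62)&(P[...,2]<90)&(P[...,0]<470)&(abs(P[...,1]-190)<70); v,u=np.nonzero(m); print(len(u),u.mean(),v.mean(),P[m].mean(0))
m=(P[...,2]>34)&(P[...,2]<55)&(P[...,0]<500)&(abs(P[...,1]-240)<40); print(P[m].min(0),P[m].max(0))
for c in [(389,128),(457,149),(429,213),(366,194)]: print(ray(im,c,12))
E
```

```text
hub [464.9 240.   45. ] foot [464.1 241.1   6. ] post [425.3 202.9  76. ]
117 255.94871794871796 151.48717948717947 [423.6 206.4  73.9]
[415.6 200.2  34.1] [489.8 268.7  53.9]
[484.3  55.6  12. ]
[480.8 -40.3  12. ]
[386.9 -37.   12. ]
[391.8  58.   12. ]
```

View pics/w1c.png

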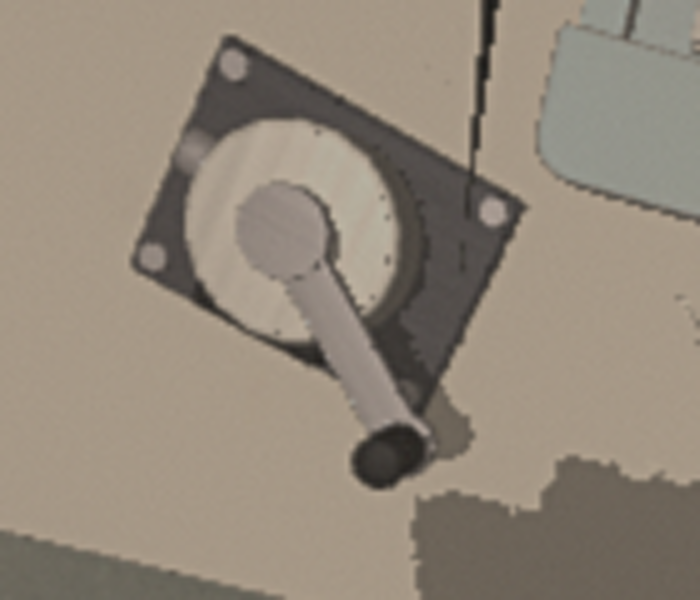

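The crop gives the foot centre at about (246,106) and the post top at about (256,152). So the axis is about (465,242), the post about (424,206), and the counter yaw about -0.25. Next I rotate the tool square to the push chord and move behind the post.

```bash
python3 - <<'E'
from h import *
np.set_printoptions(precision=1,suppress=True)
im=env.read_camera("wrist"); s=env.state()
print(ray(im,(256,152),76),np.linalg.inv(im["world_to_cam"])[:3,3]-s["eef_pos"],s["eef_pos"],s["joints"])
E
```

```text
[423.6 205.6  76. ] [81.  21.4 92.6] [400.1 131.4 292.2] [ 0.2  0.2  2.  -0.   0.9  1.5]
```

jog_arm:
  motion:
    - [0,0,9.7,0,-20,0,0]
    - [0,0,9.8,0,-20,0,0]
    - [0,0,9.8,0,-20,0,0]
    - [0,0,0,0,-20,0,0]
    - [0,0,0,0,0,0,0]

```text
t: 4.25
eef_pos: [400.9, 210.5, 292.0]
tcp_rot: [3.141, 0.0, -0.263]
ft_force: [-0.5, 0.6, -0.3]
opening: 0.007
grip_force: 0.0
```

jog_arm:
  motion:
    - [0,0,0,-8,-1,0,0]
    - [0,0,0,0,0,40,0]
    - [0,0,0,0,0,40,0]
    - [0,0,0,0,0,40,0]
    - [0,0,0,0,0,30,0]
    - [0,0,0,0,0,14,0]
    - [0,0,0,0,0,0,0]
    - [0,0,0,0,0,0,0]

```text
t: 5.25
eef_pos: [393.0, 213.4, 128.9]
tcp_rot: [-3.141, -0.001, -0.264]
ft_force: [-0.4, -0.3, 0.7]
opening: 0.006
grip_force: 0.0
```

```bash
python3 - <<'E'
from h import *
np.set_printoptions(precision=1,suppress=True)
im=env.read_camera("wrist"); 
a=cv2.resize(im["color"][100:300,180:440],(780,600)); cv2.imwrite("pics/w2c.png",a[...,::-1])
s=env.state(); print(s["eef_pos"],s["ft_force"])
E
```

```text
[393.1 213.5 129. ] [-0.3 -0.7  0.5]
```

View pics/w2c.png

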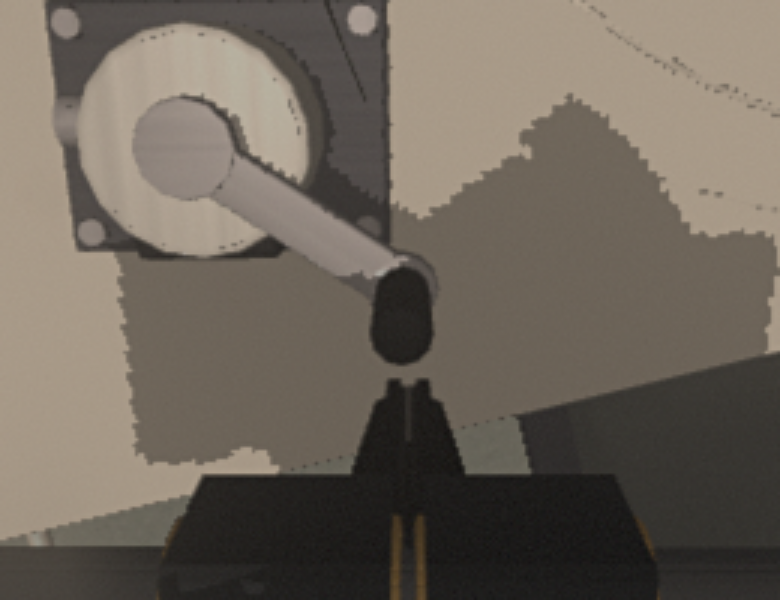

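The post sits straight ahead of the closed fingertips. The post is at crop (403,315) and the tips at (408,385), a gap of about 14 mm. Now I push along the arc.

jog_arm:
  motion:
    - [0,0,0,14,0,0,0]
    - [0,0,0,5,2.5,0,0]
    - [0,0,0,5,2.5,0,0]
    - [0,0,0,10,3,0,0]
    - [0,0,0,11,1,0,0]
    - [0,0,0,11,-1,0,0]
    - [0,0,0,10,-3,0,0]
    - [0,0,0,5,-2.5,0,0]
    - [0,0,0,0,0,0,0]

```text
t: 6.42
eef_pos: [461.0, 192.9, 128.1]
tcp_rot: [3.141, 0.0, -0.263]
ft_force: [-3.9, -0.5, -0.2]
opening: 0.007
grip_force: 1.6
```

```bash
python3 - <<'E'
from h import *
np.set_printoptions(precision=1,suppress=True)
im=env.read_camera("wrist"); 
a=cv2.resize(im["color"][100:300,180:440],(780,600)); cv2.imwrite("pics/w3c.png",a[...,::-1])
s=env.state(); print(s["eef_pos"],s["ft_force"])
E
```

```text
[460.7 192.9 128.1] [-3.4 -0.6 -0.1]
```

View pics/w3c.png

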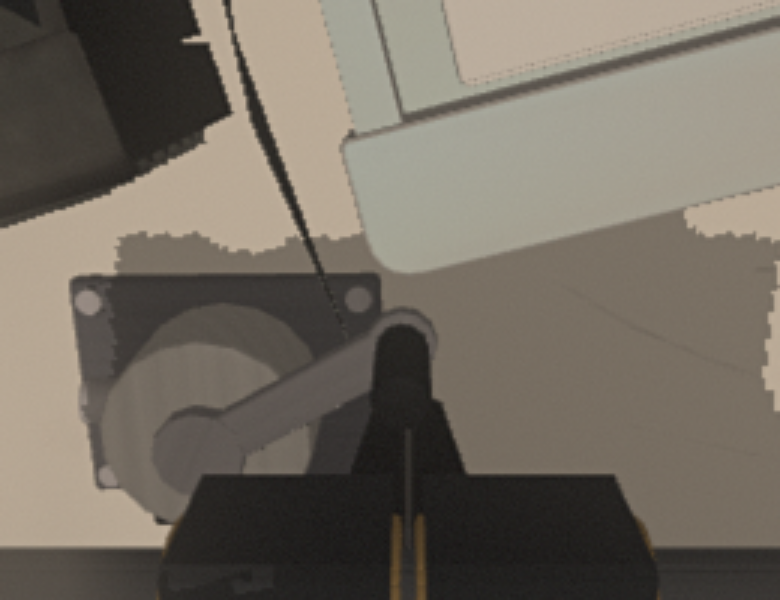

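The lever is nearly at its stop, with the post still in front of the tips at (403,360). I continue with small steps, watching the force.

jog_arm:
  motion:
    - [0,0,0,3,-1.5,0,0]
    - [0,0,0,3,-1.5,0,0]
    - [0,0,0,0,0,0,0]

```text
t: 6.85
eef_pos: [466.3, 194.0, 128.0]
tcp_rot: [3.14, 0.003, -0.263]
ft_force: [-9.6, -0.6, 3.0]
opening: 0.005
grip_force: 4.5
```

jog_arm:
  motion:
    - [0,0,0,2,-0.5,0,0]
    - [0,0,0,0,0,0,0]
    - [0,0,0,0,0,0,0]

```text
t: 7.22
eef_pos: [467.2, 194.1, 127.9]
tcp_rot: [3.139, 0.005, -0.263]
ft_force: [-16.4, 0.3, 5.4]
opening: 0.005
grip_force: 7.6
```

Force went to 16 N against at most 4.6 N from the spring, so the lever is at its stop. Backing off along the arc and rising.

jog_arm:
  motion:
    - [0,0,0,-8,3,0,0]
    - [0,0,0,-10,5,0,0]
    - [0,0,0,-10,3,0,0]
    - [0,0,0,-11,1,0,0]
    - [0,0,0,-11,-1,0,0]
    - [0,0,0,-10,-3,0,0]
    - [0,0,0,-18,-5,0,0]
    - [0,0,0,-16,0,0,0]
    - [0,0,0,0,0,-50,0]
    - [0,0,0,0,0,-60,0]

```text
t: 8.48
eef_pos: [376.8, 215.9, 238.8]
tcp_rot: [3.14, 0.002, -0.263]
ft_force: [0.8, -0.2, -0.2]
opening: 0.003
grip_force: 0.0
```

```bash
python3 - <<'E'
from h import *
np.set_printoptions(precision=1,suppress=True)
im=env.read_camera("wrist"); P=pts(im)
m=(P[...,2]>62)&(P[...,2]<90)&(P[...,0]<500)&(P[...,0]>408)&(abs(P[...,1]-200)<50); print(m.sum(),P[m].mean(0))
s=env.state(); print(s["eef_pos"],s["ft_force"],s["joints"])
E
```

```text
148 [423.3 207.   74.8]
[378.3 216.5 245.7] [1.6 1.1 7.6] [ 0.4  0.3  2.1 -0.   0.8  2.2]
```

jog_arm:
  motion:
    - [0,0,0,35,30,-25,60]
    - [0,0,0,35,45,-20,60]
    - [0,0,0,25,50,0,60]
    - [0,0,0,20,50,0,60]
    - [0,0,0,15,50,0,60]
    - [0,0,0,12,50,0,60]
    - [0,0,0,10,50,0,60]
    - [0,0,0,10,50,0,60]
    - [0,0,0,10,50,0,60]
    - [0,0,0,0,10,0,60]

```text
t: 9.78
eef_pos: [430.2, -250.8, 282.8]
tcp_rot: [3.141, 0.0, -0.266]
ft_force: [0.7, 0.3, 0.1]
opening: 0.63
grip_force: 0.0
```

jog_arm:
  motion:
    - [0,0,-10,0,0,0,80]
    - [0,0,-10,0,0,0,80]
    - [0,0,-10,0,0,0,80]
    - [0,0,-10,0,0,0,80]
    - [0,0,-10,0,0,0,80]
    - [0,0,-10,0,0,0,80]
    - [0,0,-10,0,0,0,80]
    - [0,0,-10,0,0,0,80]
    - [0,0,-10,0,0,0,80]
    - [0,0,0,0,0,0,80]

```text
t: 11.02
eef_pos: [430.6, -247.9, 283.1]
tcp_rot: [-3.141, -0.0, 1.307]
ft_force: [-0.2, 0.0, -1.2]
opening: 0.84
grip_force: 0.0
```

```bash
cat > m.py <<'E'
from h import *
np.set_printoptions(precision=1,suppress=True)
import sys
im=env.read_camera("wrist"); P=pts(im); save(im,sys.argv[1])
s=env.state(); print(s["eef_pos"],s["ft_force"],np.round(s["tcp_rot"],3).tolist(),s["joints"])
for t in ["cell_left","cell_right","tray","light_plate"]:
    for d in env.recognise("wrist",t)[:4]: print(t,round(d["score"],2),np.array(d["location"]),backproj(im,d["location"]))
E
python3 m.py w4.png
```

```text
[ 430.6 -248.1  283.2] [-0.1 -0.2  0.1] [-3.141, -0.0, 1.304] [-0.7  0.3  1.9  0.   0.9 -0.4]
cell_left 0.67 [359.3 185.5] [ 479.3 -258.    65.9]
cell_right 0.95 [355.4 260.1] [ 453.9 -350.2   66.5]
cell_right 0.59 [316.8 106.5] [ 454.7 -162.3   63.2]
tray 0.79 [349.3 206.7] [ 464.6 -303.1    3. ]
tray 0.73 [358.5 263.4] [ 456.6 -354.7   68.2]
light_plate 0.85 [241.7   3. ] [402.5 -33.   11.1]
```

View pics/w4.png

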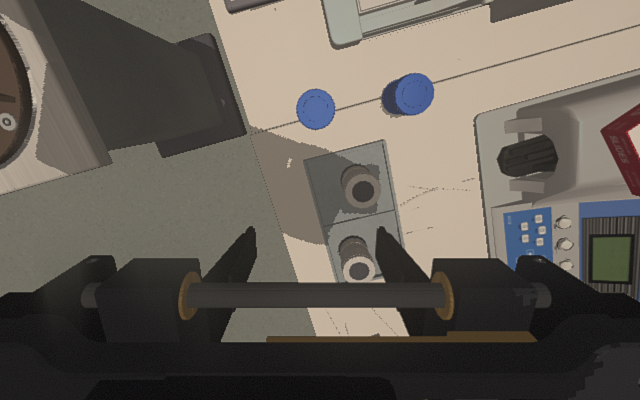

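The wrist view shows the left cell's cap at about (361,190) and the right cell's at about (357,268). The blue look-alikes at (316,107) and (412,92) are outside the tray.

```bash
python3 - <<'E'
from h import *
np.set_printoptions(precision=1,suppress=True)
im=env.read_camera("wrist"); P=pts(im)
for c,y in [((361,190),-262),((357,268),-357)]:
    m=(P[...,2]>61)&(P[...,2]<72)&(abs(P[...,1]-y)<35)&(abs(P[...,0]-465)<40)
    Q=P[m]; print(ray(im,c,65),m.sum(),Q.mean(0),Q.min(0),Q.max(0))
s=env.state();print(s["eef_pos"],s["tcp_rot"])
E
```

```text
[ 480.2 -265.1   65. ] 1020 [ 481.2 -263.8   66.6] [ 460.3 -285.2   61.1] [ 502.5 -243.9   69. ]
[ 453.3 -363.6   65. ] 792 [ 454.6 -362.8   66.5] [ 433.2 -384.    61.1] [ 475.6 -343.8   68.9]
[ 430.7 -248.9  283.2] [3.1 0.  1.3]
```

jog_arm:
  motion:
    - [0,0,0,-1,26,0,80]
    - [0,0,0,-1,27,0,80]
    - [0,0,0,0,0,40,80]
    - [0,0,0,0,0,40,80]
    - [0,0,0,0,0,40,80]
    - [0,0,0,0,0,30,80]
    - [0,0,0,0,0,20,80]
    - [0,0,0,0,0,0,80]
    - [0,0,0,0,0,0,80]

```text
t: 12.45
eef_pos: [481.6, -265.0, 113.9]
tcp_rot: [3.141, 0.0, 1.307]
ft_force: [0.2, 0.2, 1.1]
opening: 0.845
grip_force: 0.0
```

jog_arm:
  motion:
    - [0,0,0,0,0,0,60]
    - [0,0,0,0,0,0,50]
    - [0,0,0,0,0,0,44]
    - [0,0,0,0,0,0,38]
    - [0,0,0,0,0,0,30]
    - [0,0,0,0,0,0,30]
    - [0,0,0,0,0,0,30]

```text
t: 13.32
eef_pos: [481.4, -264.9, 113.3]
tcp_rot: [3.141, 0.0, 1.307]
ft_force: [0.9, -0.5, 3.2]
opening: 0.438
grip_force: 30.0
```

jog_arm:
  motion:
    - [0,0,0,0,0,-8,30]
    - [0,0,0,0,0,-15,30]
    - [0,0,0,0,0,-17,30]
    - [0,0,0,0,0,-12,30]
    - [0,0,0,0,0,0,30]
    - [0,0,0,0,0,0,30]
    - [0,0,0,0,0,0,30]
    - [0,0,0,0,0,0,30]
    - [0,0,0,0,0,0,30]
    - [0,0,0,0,0,0,30]

```text
t: 14.58
eef_pos: [481.3, -264.8, 165.1]
tcp_rot: [-3.141, 0.0, 1.307]
ft_force: [0.2, 0.6, -1.1]
opening: 0.434
grip_force: 30.0
```

```bash
cat > f.py <<'E'
from h import *
np.set_printoptions(precision=2,suppress=True)
F=[]
for i in range(8):
    env.read_camera("wrist"); F.append(env.state()["ft_force"])
print(np.mean(F,0),np.std(F,0),env.state()["eef_pos"],env.state()["tcp_rot"],env.state()["moment"])
E
python3 f.py
```

```text
[ 0.02 -0.16 -1.1 ] [0.62 0.3  0.36] [ 481.34 -264.89  165.26] [3.14 0.   1.31] [-0.07 -0.1   0.01]
```

jog_arm:
  motion:
    - [0,0,0,0,0,20,30]
    - [0,0,0,0,0,18,30]
    - [0,0,0,0,0,9,30]
    - [0,0,0,0,0,3,30]
    - [0,0,0,0,0,1.5,30]
    - [0,0,0,0,0,0,30]
    - [0,0,0,0,0,0,30]

```text
t: 15.85
eef_pos: [481.4, -264.9, 114.1]
tcp_rot: [3.141, 0.0, 1.307]
ft_force: [-0.1, -0.3, -0.8]
opening: 0.437
grip_force: 30.0
```

jog_arm:
  motion:
    - [0,0,0,0,0,0.6,30]
    - [0,0,0,0,0,0.4,30]
    - [0,0,0,0,0,0,30]
    - [0,0,0,0,0,0,30]

```text
t: 16.35
eef_pos: [481.4, -264.9, 113.3]
tcp_rot: [3.141, 0.0, 1.307]
ft_force: [-0.5, -0.4, 5.8]
opening: 0.435
grip_force: 30.0
```

jog_arm:
  motion:
    - [0,0,0,0,0,0,50]
    - [0,0,0,0,0,0,80]
    - [0,0,0,0,0,0,80]
    - [0,0,0,0,0,0,80]
    - [0,0,0,0,0,-20,80]
    - [0,0,0,0,0,-40,80]
    - [0,0,0,-34,0,0,80]
    - [0,0,0,-34,0,0,80]
    - [0,0,0,-34,-0.5,0,80]
    - [0,0,0,0,0,0,80]

```text
t: 17.6
eef_pos: [453.6, -364.9, 172.6]
tcp_rot: [3.141, 0.0, 1.305]
ft_force: [0.1, 0.8, 0.5]
opening: 0.842
grip_force: 0.0
```

```bash
python3 - <<'E'
from h import *
np.set_printoptions(precision=1,suppress=True)
im=env.read_camera("wrist"); P=pts(im)
save(im,"w5.png")
m=(P[...,2]>61)&(P[...,2]<72)&(abs(P[...,1]+262)<35)&(abs(P[...,0]-475)<40)
Q=P[m]; print(m.sum(),Q.mean(0),Q.min(0),Q.max(0))
s=env.state();print(s["eef_pos"],s["ft_force"])
E
```

```text
3369 [ 481.1 -264.9   66.7] [ 459.8 -286.4   61. ] [ 502.1 -244.    69.3]
[ 453.8 -363.7  172.5] [-0.1  0.6  0.1]
```

jog_arm:
  motion:
    - [0,0,0,0,0,30,80]
    - [0,0,0,0,0,20,80]
    - [0,0,0,0,0,10,80]
    - [0,0,0,0,0,0,80]
    - [0,0,0,0,0,0,60]
    - [0,0,0,0,0,0,48]
    - [0,0,0,0,0,0,38]
    - [0,0,0,0,0,0,30]
    - [0,0,0,0,0,0,30]
    - [0,0,0,0,0,0,30]

```text
t: 18.9
eef_pos: [454.4, -363.4, 112.9]
tcp_rot: [3.141, 0.0, 1.307]
ft_force: [0.2, -1.2, 2.7]
opening: 0.436
grip_force: 30.0
```

Left cell is standing where it was. Now hefting the right one.

jog_arm:
  motion:
    - [0,0,0,0,0,-8,30]
    - [0,0,0,0,0,-15,30]
    - [0,0,0,0,0,-17,30]
    - [0,0,0,0,0,-12,30]
    - [0,0,0,0,0,0,30]
    - [0,0,0,0,0,0,30]
    - [0,0,0,0,0,0,30]
    - [0,0,0,0,0,0,30]
    - [0,0,0,0,0,0,30]
    - [0,0,0,0,0,0,30]

```text
t: 20.15
eef_pos: [454.2, -363.2, 164.6]
tcp_rot: [-3.141, 0.0, 1.307]
ft_force: [-1.2, -0.2, -3.7]
opening: 0.437
grip_force: 30.0
```

```bash
python3 f.py
```

```text
[ 0.16  0.21 -3.73] [0.67 0.48 0.71] [ 454.28 -363.2   164.76] [3.14 0.   1.31] [-0.   -0.08  0.03]
```

The right cell is heavier: 3.7 N against 1.1 N. "Likewise" covers standing it back too, so I set it down, let go, then pick it up again.

jog_arm:
  motion:
    - [0,0,0,0,0,20,30]
    - [0,0,0,0,0,18,30]
    - [0,0,0,0,0,9,30]
    - [0,0,0,0,0,3,30]
    - [0,0,0,0,0,1.5,30]
    - [0,0,0,0,0,0.6,30]
    - [0,0,0,0,0,0,30]
    - [0,0,0,0,0,0,30]

```text
t: 21.55
eef_pos: [454.4, -363.3, 113.0]
tcp_rot: [3.141, 0.0, 1.307]
ft_force: [-0.0, -0.2, -1.5]
opening: 0.439
grip_force: 30.0
```

jog_arm:
  motion:
    - [0,0,0,0,0,0.6,30]
    - [0,0,0,0,0,0,30]
    - [0,0,0,0,0,0,30]

```text
t: 21.92
eef_pos: [454.4, -363.4, 112.9]
tcp_rot: [3.141, 0.001, 1.307]
ft_force: [-1.3, 1.2, 5.3]
opening: 0.435
grip_force: 30.0
```

jog_arm:
  motion:
    - [0,0,0,0,0,0,50]
    - [0,0,0,0,0,0,70]
    - [0,0,0,0,0,0,70]
    - [0,0,0,0,0,0,70]
    - [0,0,0,0,0,0,70]
    - [0,0,0,0,0,0,70]
    - [0,0,0,0,0,0,70]

```text
t: 22.8
eef_pos: [454.3, -363.2, 112.1]
tcp_rot: [3.142, 0.0, 1.307]
ft_force: [-0.2, 0.6, 0.2]
opening: 0.735
grip_force: 0.0
```

jog_arm:
  motion:
    - [0,0,0,0,0,0,55]
    - [0,0,0,0,0,0,46]
    - [0,0,0,0,0,0,38]
    - [0,0,0,0,0,0,30]
    - [0,0,0,0,0,0,30]
    - [0,0,0,0,0,0,30]

```text
t: 23.55
eef_pos: [454.3, -363.2, 112.1]
tcp_rot: [3.141, 0.0, 1.307]
ft_force: [0.3, -0.6, 0.9]
opening: 0.436
grip_force: 30.0
```

jog_arm:
  motion:
    - [0,0,0,0,0,-10,30]
    - [0,0,0,0,0,-25,30]
    - [0,0,0,0,0,-35,30]
    - [0,0,0,0,0,-35,30]
    - [0,0,0,0,0,-20,30]
    - [0,0,0,0,0,0,30]
    - [0,0,0,0,0,0,30]

```text
t: 24.42
eef_pos: [453.9, -362.9, 236.2]
tcp_rot: [-3.14, -0.001, 1.307]
ft_force: [0.7, 0.7, -4.8]
opening: 0.438
grip_force: 30.0
```

jog_arm:
  motion:
    - [0,0,0,15,-5,0,30]
    - [0,0,0,30,-10,0,30]
    - [0,0,0,40,-13,0,30]
    - [0,0,0,45,-15,0,30]
    - [0,0,0,40,-13,0,30]
    - [0,0,0,25,-8,0,30]
    - [0,0,0,10,-3,0,30]
    - [0,0,0,0,0,0,30]
    - [0,0,0,0,0,0,30]

```text
t: 25.55
eef_pos: [443.1, -148.5, 236.9]
tcp_rot: [3.142, 0.0, 1.307]
ft_force: [-0.2, 0.7, -4.0]
opening: 0.437
grip_force: 30.0
```

```bash
python3 m.py w6.png
```

```text
[ 443.1 -148.6  236.9] [ 0.  -0.5 -3.7] [-3.142, 0.0, 1.306] [-0.5  0.3  2.  -0.   0.8 -0.2]
cell_right 0.66 [320.  249.9] [ 448.2 -137.6  191.8]
cell_right 0.6 [426.7 191.2] [ 550.8 -168.4   64.4]
cell_right 0.59 [333.3 197.8] [ 460.3 -152.    61.2]
tray 0.74 [371.1 249.8] [ 488.8 -246.6   12.1]
light_plate 0.78 [266.1  45.9] [433.    6.8  13.2]
light_plate 0.56 [317.1 251. ] [ 446.5 -137.6  192.2]
```

View pics/w6.png

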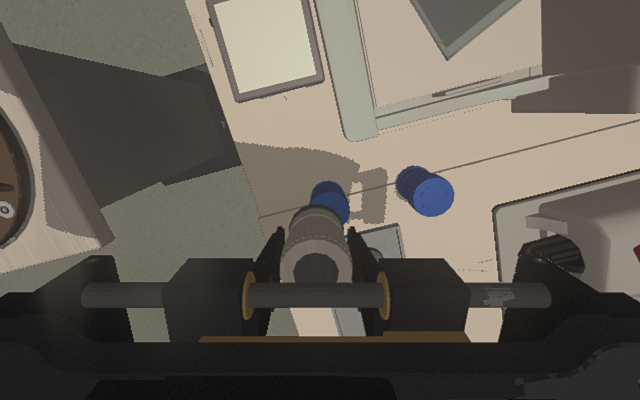

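The held cell is upright at (320,250) and the plate is at about (266,46), i.e. (434,8) in the world, agreeing with before.

jog_arm:
  motion:
    - [0,0,0,12,-4,0,30]
    - [0,0,0,25,-8,0,30]
    - [0,0,0,36,-12,0,30]
    - [0,0,0,36,-12,0,30]
    - [0,0,0,25,-9,5,30]
    - [0,0,0,14,-5,6,30]
    - [0,0,0,0,0,5,30]
    - [0,0,0,0,0,0,30]
    - [0,0,0,0,0,0,30]
    - [0,0,0,0,0,0,30]

```text
t: 27.05
eef_pos: [433.4, 7.6, 221.1]
tcp_rot: [3.141, 0.0, 1.306]
ft_force: [-0.0, -0.5, -3.4]
opening: 0.441
grip_force: 30.0
```

```bash
python3 - <<'E'
from h import *
np.set_printoptions(precision=1,suppress=True)
im=env.read_camera("top"); P=pts(im); save(im,"top2.png")
for t in ["cell_left","light_plate"]:
    for d in env.recognise("top",t)[:3]: print(t,round(d["score"],2),np.array(d["location"]),backproj(im,d["location"]))
s=env.state();print(s["t"],s["eef_pos"],s["tcp_rot"],s["qvel"],s["ft_force"],s["opening"])
a=cv2.resize(im["color"][150:270,150:510],(792,264),interpolation=cv2.INTER_CUBIC); cv2.imwrite("pics/top2c.png",a[...,::-1])
E
```

```text
cell_left 0.71 [392.2 206.2] [ 473.8 -262.7   64.7]
27.2 [433.3   7.9 221.1] [3.1 0.  1.3] [ 0.  0.  0. -0. -0.  0.] [-0.   0.6 -3.9] 0.43788406169188765
```

View pics/top2c.png

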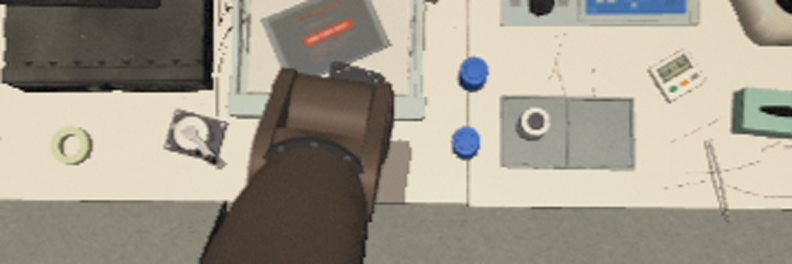

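The lighter cell stands in the left half of the tray at (535,123). The right half is empty, the lever is back at rest, the bystanders haven't moved, and the arm is still over the plate.

```bash
python3 -c "from cell import env; print(env.job_done())"
```

```text
the job is handed in; nothing more can be done
None
```

The job is handed in at about 27 s: the lever was pushed to its stop and sprang back, both cells were hefted, and the heavier one (right, about 0.38 kg) is held upright about 10 cm over the middle of the light plate, with the lighter one standing in the left half of the tray.

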